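# Load the second furnace tube into its carrier and lift the carrier level

## Robot

A 7-joint arm with a two-finger parallel gripper is mounted at the origin on a cart in front of the work surface, level with it; the furniture and walls round the work are solid. World frame = base frame: x ahead of the robot, y to its left, z up, the work surface at z = 0. Lengths are in m, angles in rad, forces in N, time in s.
With the tool pointing down it reaches from about 0.4 to 0.875 m from the base axis. Payload 19.3 kg.
Tool frame: the origin (TCP) lies at the very end of the fingers, on their centre line; the grasp point (between the pads) lies bot.pinch_z behind it (bot.pinch_z is the distance from the TCP to the grasp point, in m); z points along the fingers, y is the line along which they close (so a half turn about z gives the same grasp; the last joint's range is limited). The gripper opens to 85 mm and grips with 20 to 120 N. Pads are 22 mm wide; open, the fingers measure 114 mm over their backs; the gripper's body (76 mm by 85 mm) begins 54 mm behind the grasp point. The pads swing forward as they close: fully open they stand 13 mm farther back than shut.
Start: joints at [-1.387, 0.521, -0.036, 1.599, 0.021, 1.021, -0.113], TCP at [0.157, 0.605, 0.231] pointing down, gripper open.
Joint ranges: [-2.91, 2.91], [-0.3, 2.13], [-1.5, 1.42], [0.17, 2.43], [-1.26, 4.41], [0.16, 1.93], [-2.52, 2.52]. Speed limits (rad/s): [1.89, 1.89, 2.39, 2.39, 3.01, 3.01, 3.01].

## Interface

Orientations are given as [roll, pitch, yaw] about the fixed x, y, z axes, in that order (R = Rz(yaw) Ry(pitch) Rx(roll)).
In Python, from workcell import bot, grab_frame, ticket gives the robot as it stands.
- The arm moves only by the tool arm_command, never from a script. Its argument "commands" is a list of rows, each a list of 3 entries, a list of its own where there are three numbers: the shift along the world's x, y, z in mm, then the turn about the world's z in rad, then the gripper command: -1 is fully open, 1 is shut, values between are in proportion. In form: [[[tx, ty, tz], roll, fingers], ...]. A call has 1 to 20 rows; each row shifts and turns the commanded pose from where the row before left it; what a row does not reach is not made up. A row lasts 1/10 s, in which the tool goes at most 50 mm and 8.59 degrees, less where a joint would pass 70% of its speed; a pose out of reach is approached as far as the arm can. A call with a gripper value outside its range is refused whole. The fingers move at their own pace and stop on an object; "newtons" is the grip in N (left out, the last holds). Time passes only in rows, so rows that do not move let the fingers close. It gives the time, the measured TCP pose, the force, the opening and the grip force at its end, in the units of the state.
- bot.observe(): the state, without advancing time (a new reading comes with each control period).
- grab_frame(name): name is "side" or "top"; returns a dict with "image" (384x512x3 uint8, red, green, blue), "vertical_fov" (degrees; the focal length in pixels is half the picture's height over the tangent of half this angle, whatever the lens; pixels are square), "cx", "cy" (the principal point, pixels), "R" (3x3) and "t" (3): a world point X has camera coordinates R X + t. Camera axes: x right, y down, z forward; pixel columns grow to the right and rows downward; lengths in m; the calibration is good to about 2 mm. A picture is of the moment at which its call begins. There is no depth.
- ticket.job_done(): hands the job in; it is judged then, once.
The state is a dict: "clock": time; "qpos": joint angles; "qd": joint speeds; "joint_efforts": joint torques, N m; "position": TCP position; "tool_rot": TCP orientation; "force": force on the tool from outside, world axes, zero at the start; "moment": the same for the moment, N m; "grip_width": finger opening in m; "finger_force": force on a finger pad.
Only numpy, scipy, OpenCV 4.12 (cv2) and the standard library are available. Lean on these libraries where they do the work, as an engineer would, in place of code of your own. Each camera call takes 0.05 s, during which the arm holds its last target. There are 200 camera calls.

## Task

The white ceramic furnace tube stands upright on its flange beside the two-tube carrier. Lay it gently on its side in the carrier's free cradle, the same way round as the tube already lying there (flange in the gap between the notched saddle and the end stop), and let go of it; now that the load is balanced, take the carrier by its wooden centre grip and lift it straight up about 10 cm clear of the worktop. Finish while still holding it there, level and steady, with both tubes lying in it; leave everything else on the bench where it stands.

Things in the scene. Friction and masses are not known exactly. Their poses are not given: they have to be found in the camera images.
- carrier: two-tube carrier, 0.42 kg, loose: aluminium base plate 170 (x) x 142 (y) mm, top at z 8 mm, two grey notched saddle plates, end stop, centre post with wooden T grip. Origin: underside, below the post. z up, x along the tubes towards the end stop, y across. At the start x points to the robot's right (world -y) within 0.3 rad
- grip (a point): centre of the carrier's wooden grip bar: 56 mm long (carrier x), 16 mm wide (y), 22 mm high, its middle 125 mm above the carrier's underside, on a 12 mm post. The loaded carrier balances here
- free_cradle (a point): where the middle of a seated tube belongs in the empty cradle: carrier (-8, -42, 46) mm, axes as the carrier's. The tube lies along x, its closed end towards -x, the flange's end face at carrier x 67 mm in the flange gap, x 54..72 mm, between saddle and end stop
- loaded_cradle (a point): the same point of the other cradle, carrier (-8, +42, 46) mm, which holds the second tube. Saddle plates at carrier x -76..-64 and 42..54 mm, end stop at x 72..80 mm, all 46 mm high; each has 90-degree V notches for the tubes, 40 mm wide at the top and 20 mm deep (the end stop has none)
- tube: the tube to be loaded: alumina tube, white, 150 mm long, 28 mm outside diameter, closed rounded end, and at the other end an open flange 44 mm across and 8 mm thick; about 140 g. Stands upright on its flange at the start, to the left or right of the carrier. Origin: centre of the flange's end face; z along the tube to its closed end
- tube_middle (a point): middle of that tube's axis, 75 mm from either end
- lying_tube: the twin, already lying in the carrier: alumina tube, white, 150 mm long, 28 mm outside diameter, closed rounded end, and at the other end an open flange 44 mm across and 8 mm thick; about 140 g. Origin: centre of the flange's end face; z along the tube to its closed end
- lying_tube_middle (a point): middle of the twin's axis
- amber_bottle: bystander: brown screw-cap bottle, 53 mm across, 105 mm tall, stands on the other side of the carrier from the tube; origin at its foot
- vial_rack: bystander: clear vial rack, 84 x 126 x 34 mm, with two capped vials in it (61 mm tall); origin under its centre
- crucible_dish: bystander: glass dish with small crucibles, 62 mm across, 13 mm high; origin under its centre
- tweezers: bystander: steel tweezers lying flat, 140 mm long, 8 mm high; origin under their middle
- wash_bottle: bystander: white wash bottle with bent spout, 60 mm across, 186 mm tall, behind the carrier; origin under it
- powder_jar: bystander: white screw-cap jar, 62 mm across, 92 mm tall, at the back; origin under its centre
- crucible_case: bystander: blue crucible case with clear lid, 114 x 146 x 42 mm, at the back left; origin under its centre
Not all that is in view belongs to the job. What is shaped like the tube but turquoise is not meant.

How it is judged:
On the way, in this order (a step that is already met when the one before it is completed fails the run):
1. the tube lies in the free cradle, flange in the gap at the end stop, let go, while the carrier still stands on the worktop (x of tube_middle in the frame of free_cradle between -0.008 and 0.008 m and y of tube_middle in the frame of free_cradle between -0.005 and 0.005 m and z of tube_middle in the frame of free_cradle between -0.005 and 0.005 m and angle between the z axis of tube and the x axis of carrier, either way round below 0.07 rad and x of tube in the frame of carrier above 0.05 m and contact force between the fingers and tube below 0.2 N and height (world z) of carrier below 0.008 m), for 0.2 s.
2. the carrier is lifted clear of the worktop by its grip (height (world z) of carrier above 0.05 m and contact force between the fingers and carrier above 2 N), for 0.2 s.
At the end, for the whole second after the job is handed in: Carrier held by the fingers, touching no bystander, underside 60 to 160 mm above the worktop, within 180 mm of its start, tilt under 5 deg, still (20 mm/s, 0.1 rad/s); both tubes in their cradles within 5 mm across and in height, 8 mm along, 4 deg, flange at the end stop, not touched by the fingers (height (world z) of carrier between 0.06 and 0.16 m and distance of carrier from where it was at the start of the episode below 0.18 m and angle between carrier's own z axis and vertical below 0.087 rad and linear speed of carrier below 0.02 m/s and angular speed of carrier below 0.1 rad/s and contact force between the fingers and carrier above 2 N and contact force between the fingers and tube below 0.2 N and contact force between the fingers and lying_tube below 0.2 N and contact force between carrier and amber_bottle below 0.2 N and contact force between carrier and vial_rack below 0.2 N and contact force between carrier and crucible_dish below 0.2 N and contact force between carrier and tweezers below 0.2 N and contact force between carrier and wash_bottle below 0.2 N and contact force between carrier and powder_jar below 0.2 N and contact force between carrier and crucible_case below 0.2 N and x of tube_middle in the frame of free_cradle between -0.008 and 0.008 m and y of tube_middle in the frame of free_cradle between -0.005 and 0.005 m and z of tube_middle in the frame of free_cradle between -0.005 and 0.005 m and angle between the z axis of each of tube, lying_tube and the x axis of carrier, either way round below 0.07 rad and x of tube in the frame of carrier above 0.05 m and x of lying_tube_middle in the frame of loaded_cradle between -0.008 and 0.008 m and y of lying_tube_middle in the frame of loaded_cradle between -0.005 and 0.005 m and z of lying_tube_middle in the frame of loaded_cradle between -0.005 and 0.005 m); the arm keeps its last pose, push and grip.
It fails at once if the carrier is tipped by more than 20 degrees (angle between carrier's own z axis and vertical above 0.35 rad).
It fails at once if the tube is dropped or knocked into the carrier (over 40 N) (contact force between tube and carrier above 40 N).
It fails at once if a bystander is shifted by more than 3 cm (distance of any of amber_bottle, vial_rack, crucible_dish, tweezers, wash_bottle, powder_jar, crucible_case from where it was at the start of the episode above 0.03 m).
It also fails if it takes over 56 s, if anything falls off the work surface, if the arm or the gripper's body presses on something with over 40 N, if the wrist force passes 120 N, or if a joint passes its speed limit or range.

## Working session

There is one attempt and no reset: what is moved stays moved. The work goes in short steps, Python scripts to look and compute and a tool call to move; the robot and the scene stay as the last step left them, time stands still between calls to the robot, and variables do not carry over. Pictures are saved under pics/ and viewed, at most 10 in all, crops included, and the job is handed in when it is done.

Besides the shell and the picture viewer there is one more tool, called after "Request:" as a command line: name --argument value ..., lists and objects as JSON in quotes. arm_command: Moves the arm, as the interface text tells. Its arguments: {"type":"object","properties":{"commands":{"type":"array"},"newtons":{"type":"number"}},"required":["commands"]}

```bash
mkdir -p pics
cat > h.py <<'E'
import numpy as np, cv2
from workcell import bot, grab_frame, ticket
def K(f):
    h=f["image"].shape[0]; fl=h/2/np.tan(np.radians(f["vertical_fov"])/2); return fl,f["cx"],f["cy"]
def ray(f,u,v):
    fl,cx,cy=K(f); R=np.array(f["R"]);t=np.array(f["t"]); d=R.T@np.array([(u-cx)/fl,(v-cy)/fl,1]); return -R.T@t,d
def on_z(f,u,v,z):
    o,d=ray(f,u,v); return o+d*(z-o[2])/d[2]
def tri(f,a,g,b):
    o,d=ray(f,*a);p,e=ray(g,*b); s=np.linalg.lstsq(np.c_[d,-e],p-o,rcond=None)[0]
    A,B=o+d*s[0],p+e*s[1]; return (A+B)/2,np.linalg.norm(A-B)
def pix(f,X):
    fl,cx,cy=K(f); c=np.array(f["R"])@X+np.array(f["t"]); return cx+fl*c[0]/c[2],cy+fl*c[1]/c[2]
E
python3 - <<'E'
from h import *
for n in("side","top"):
    f=grab_frame(n); im=cv2.cvtColor(f["image"],cv2.COLOR_RGB2BGR); cv2.imwrite(f"pics/{n}0.png",cv2.resize(im,(800,600),interpolation=cv2.INTER_CUBIC))
    import pickle; pickle.dump(f,open(n+"0.pkl","wb"))
    R=np.array(f["R"]); print(n,-R.T@np.array(f["t"]),R.round(2).tolist(),f["vertical_fov"])
print(bot.observe(),bot.pinch_z)
E
```

```text
side [ 0.11518376 -0.3456472   0.92788868] [[0.62, -0.78, 0.02], [-0.63, -0.51, -0.58], [0.46, 0.35, -0.81]] 57.2635316674902
top [0.46627115 0.00560726 1.64472968] [[-0.01, -1.0, -0.0], [-0.99, 0.01, -0.11], [0.11, 0.0, -0.99]] 46.19951587282585
{'clock': 0.1, 'qpos': array([-1.38723554,  0.52194973, -0.03632072,  1.59993741,  0.02119415,
        1.02110466, -0.11281116]), 'qd': array([ 1.71867418e-04, -1.49786700e-03,  5.42661452e-04, -4.45571649e-03,
        8.07651897e-05, -2.09395239e-03,  8.89235319e-05]), 'joint_efforts': array([ 3.31928866e-03, -9.28476191e+01,  1.98417261e+00, -3.70531833e+01,
        1.82234641e-02,  5.33533850e-03,  1.32232572e-06]), 'position': array([0.15686376, 0.60468692, 0.23079114]), 'tool_rot': array([-3.14058062e+00,  6.92314189e-05,  2.88780065e+00]), 'force': array([0.60599889, 0.56675198, 0.70147623]), 'moment': array([-0.04875172, -0.05614667, -0.00078071]), 'finger_force': 0.0, 'grip_width': 0.08522780946286497} 0.0187
```

View pics/side0.png

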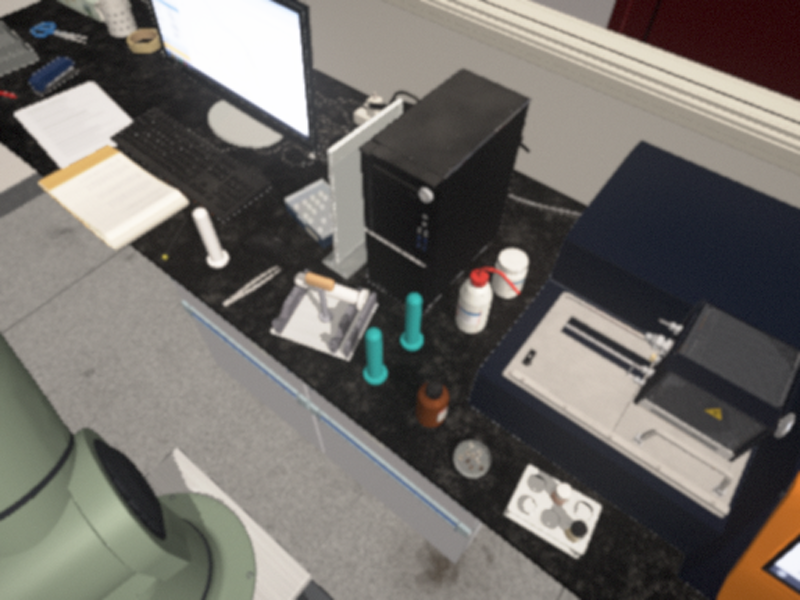

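View pics/top0.png

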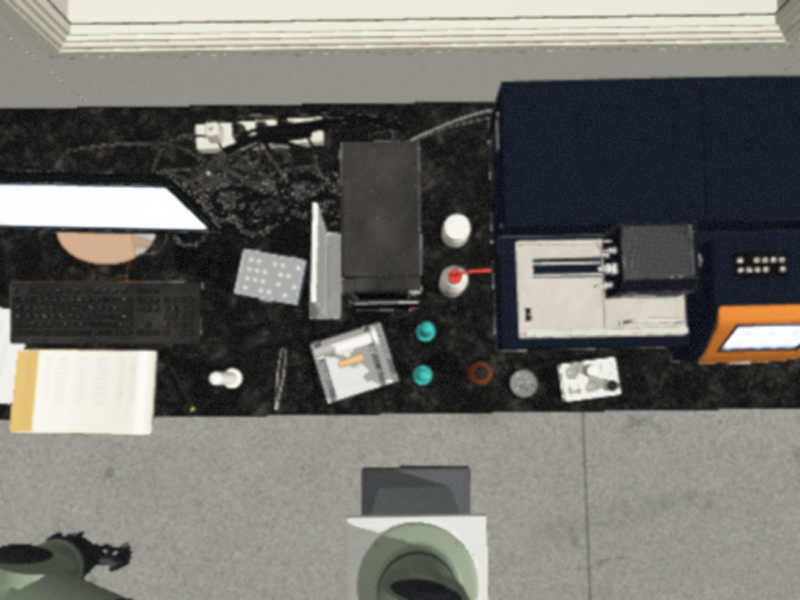

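The side view shows one white upright tube at (210,240), with the flange at its foot at (217,260). Two turquoise look-alikes stand at (375,358) and (413,322). The carrier is around (325,315), and its wooden grip is at (320,282).

In the top view the tube is at (228,378), the carrier at (355,362) and the tweezers at (281,378), between the two. The white one fits the description: it is white alumina, stands on its flange left of the carrier, and is on the opposite side from the amber bottle. I'll confirm it in an enlarged crop.

Run:
```python
from h import *; import pickle
f=pickle.load(open("top0.pkl","rb"));g=pickle.load(open("side0.pkl","rb"))
a=f["image"][200:264,125:265,::-1]; b=g["image"][125:232,115:255,::-1]
a=cv2.resize(a,None,fx=5,fy=5,interpolation=cv2.INTER_CUBIC);b=cv2.resize(b,None,fx=2.6,fy=2.6,interpolation=cv2.INTER_CUBIC)
c=np.zeros((600,700,3),np.uint8); c[:320]=a; c[322:322+b.shape[0],:b.shape[1]]=b; cv2.imwrite("pics/crop1.png",c)
def comps(fr,m,box):
    k=np.zeros(m.shape,np.uint8); y0,y1,x0,x1=box; k[y0:y1,x0:x1]=m[y0:y1,x0:x1]
    n,l,s,ce=cv2.connectedComponentsWithStats(k); return [(s[i],ce[i],l==i) for i in range(1,n) if s[i][4]>15]
T=cv2.cvtColor(f["image"],cv2.COLOR_RGB2HSV);S=cv2.cvtColor(g["image"],cv2.COLOR_RGB2HSV)
for n,fr,H,box in(("top",f,T,(205,262,195,258)),("side",g,S,(165,230,170,245))):
    for s,ce,m in comps(fr,(H[...,0]>5)&(H[...,0]<20)&(H[...,1]>90)&(H[...,2]>100),box):
        r=cv2.minAreaRect(np.argwhere(m)[:,::-1].astype(np.float32)); print(n,"wood",s,ce,r,on_z(fr,*ce,.13))
for n,fr,H,box in(("top",f,T,(230,252,128,160)),("side",g,S,(128,175,115,155))):
    for s,ce,m in comps(fr,(H[...,2]>120)&(H[...,1]<60),box): print(n,"tube",s,ce,cv2.minAreaRect(np.argwhere(m)[:,::-1].astype(np.float32)))
for s,ce,m in comps(f,(T[...,2]>75)&(T[...,1]<70),(204,262,196,258)):
    cn=cv2.findContours(m.astype(np.uint8),0,2)[0][0]; r=cv2.minAreaRect(cn); print("carrier",s,ce,r,[on_z(f,*p,.008)[:2].round(4).tolist() for p in cv2.boxPoints(r)])
```

```text
top wood [218 227  14   7  52] [224.65384615 230.23076923] ((224.4499969482422, 230.35000610351562), (3.4785051345825195, 13.914020538330078), 71.56504821777344) [0.50306246 0.13506024 0.13      ]
side wood [196 174  18  12 131] [204.45038168 179.27480916] ((204.25001525878906, 179.25), (17.708751678466797, 7.273237705230713), 18.43494987487793) [0.50139639 0.13510293 0.13      ]
top tube [134 235  21  14 203] [144.72413793 241.81773399] ((144.0, 241.5), (13.0, 20.0), 90.0)
side tube [115 128   6   7  30] [117.06666667 130.16666667] ((117.5, 131.0), (6.0, 5.0), 90.0)
side tube [123 132  24  40 427] [134.18735363 152.79859485] ((132.60000610351562, 152.20001220703125), (41.14365005493164, 14.310833930969238), 63.43495178222656)
carrier [ 198  206   57   53 1898] [226.22866175 231.81454162] ((226.05001831054688, 231.64999389648438), (41.10960388183594, 49.01530456542969), 71.56504821777344) [[0.5449, 0.2483], [0.599, 0.0788], [0.457, 0.0332], [0.4039, 0.2013]]
```

View pics/crop1.png

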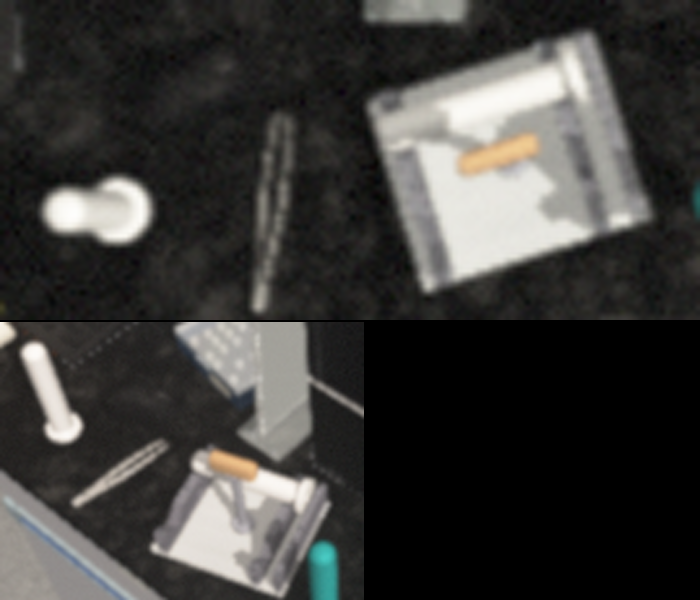

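The crop shows the white tube on its flange: in the top view its cap is at crop (67,211) and its flange at (120,210). The tweezers are to its right. The carrier's free cradle is on the near side and its end stop on the right, with the twin at the far side and the grip at (498,154). This is the right tube. Next I'll refine the angle and positions.

Run:
```python
from h import *; import pickle
f=pickle.load(open("top0.pkl","rb"));g=pickle.load(open("side0.pkl","rb"))
def sat(fr): i=fr["image"].astype(float); return np.clip(i[...,0]-i[...,2]-40,0,None)
def wpca(fr,w,box,z):
    y0,y1,x0,x1=box; ys,xs=np.mgrid[y0:y1,x0:x1]; w=w[y0:y1,x0:x1].ravel(); P=np.array([on_z(fr,u,v,z)[:2] for u,v in zip(xs.ravel(),ys.ravel())])
    c=(P*w[:,None]).sum(0)/w.sum(); C=((P-c).T*w)@(P-c)/w.sum(); e,V=np.linalg.eigh(C); d=V[:,1]; d=d*np.sign(-d[1]); return c, np.arctan2(d[0],-d[1]), np.sqrt(e*12), ((xs.ravel()*w).sum()/w.sum(),(ys.ravel()*w).sum()/w.sum())
A=wpca(f,sat(f),(222,240,214,236),.134);B=wpca(g,sat(g),(170,190,190,220),.130);print("grip",A,B,tri(f,A[3],g,B[3]))
# plate edges: bright transition along scan columns (near edge) in top view
gr=cv2.GaussianBlur(f["image"],(3,3),0).mean(2)
pts=[]
for u in range(214,246,2):
    col=gr[236:264,u]; d=np.diff(col); i=np.argmin(d[2:])+2; 
    k=d[i-1:i+2]; pts.append(on_z(f,u,236+(k*np.arange(i-1,i+2)).sum()/k.sum()+.5,.008)[:2])
pts=np.array(pts); p=np.polyfit(pts[:,1],pts[:,0],1); p=np.polyfit(*pts[abs(pts[:,0]-np.polyval(p,pts[:,1]))<.003][:,::-1].T,1)
th=-np.arctan(p[0]); print("near edge angle",th, (pts[:,0]-np.polyval(p,pts[:,1])).round(4))
n=np.array([np.cos(th),np.sin(th)]); print("edge dist from grip (71mm expected)",(A[0]-[np.polyval(p,A[0][1]),A[0][1]])@n)
# tube
print("tube foot z.008 top",on_z(f,149.2,242,.008),"cap",on_z(f,138.3,242.2,.145))
print("tube cap/foot side",on_z(g,115+35/2.6,125+(350-322)/2.6,.145),on_z(g,115+63/2.6,125+(428-322)/2.6,.008))
# circle fits
m=((gr>130)*255).astype(np.uint8)[230:254,140:160]; c=cv2.findContours(m,0,1)[0]; c=max(c,key=cv2.contourArea)[:,0]+[140,230]; c=c[c[:,0]>147]; h=np.c_[c,np.ones(len(c))]
s=np.linalg.lstsq(h,-(c**2).sum(1),rcond=None)[0]; print("flange circle",-s[:2]/2,np.sqrt((s[:2]**2).sum()/4-s[2]),on_z(f,*(-s[:2]/2),.008))
tw=cv2.findContours(((gr>60)*255).astype(np.uint8)[220:265,170:190],0,1)[0]; c=max(tw,key=cv2.contourArea)[:,0]+[170,220]; print("tweezers",on_z(f,c[:,0].min(),c[:,1].min(),.005),on_z(f,c[:,0].max(),c[:,1].max(),.005))
```

```text
grip (array([0.50260285, 0.13551224]), np.float64(0.2951611230484178), array([0.01349569, 0.05076295]), (np.float64(224.41598639455782), np.float64(230.343537414966))) (array([0.50085951, 0.13437131]), np.float64(0.23904496443340006), array([0.02174277, 0.05406262]), (np.float64(204.52181729040694), np.float64(179.53440104592255))) (array([0.50265091, 0.1362734 , 0.12653973]), np.float64(0.000346438566737056))
near edge angle 0.29370843230048216 [-0.0005  0.0005 -0.0007 -0.      0.0007 -0.0006  0.0001  0.0008 -0.0005
  0.0003  0.0011 -0.0002  0.0003 -0.0009 -0.0006  0.0002]
edge dist from grip (71mm expected) 0.07195572971536748
tube foot z.008 top [0.46749884 0.41853444 0.008     ] cap [0.46725081 0.42008551 0.145     ]
tube cap/foot side [0.46944657 0.4192292  0.145     ] [0.46424546 0.41667733 0.008     ]
flange circle [148.23797906 241.70898542] 5.981714652691331 [0.46859458 0.42202736 0.008     ]
tweezers [0.53489728 0.3262658  0.005     ] [0.39408339 0.29650124 0.005     ]
```

Request:
arm_command --commands '[[[15.5, -9.3, 1], -0.051, -1], [[15.5, -9.3, 1], -0.051, -1], [[15.5, -9.3, 1], -0.051, -1], [[15.5, -9.3, 1], -0.051, -1], [[15.5, -9.3, 1], -0.051, -1], [[15.5, -9.3, 1], -0.051, -1], [[15.5, -9.3, 1], -0.051, -1], [[15.5, -9.3, 1], -0.051, -1], [[15.5, -9.3, 1], -0.051, -1], [[15.5, -9.3, 1], -0.051, -1], [[15.5, -9.3, 1], -0.051, -1], [[15.5, -9.3, 1], -0.051, -1], [[15.5, -9.3, 1], -0.051, -1], [[15.5, -9.3, 1], -0.051, -1], [[15.5, -9.3, 1], -0.051, -1], [[15.5, -9.3, 1], -0.051, -1], [[15.5, -9.3, 1], -0.051, -1], [[15.5, -9.3, 1], -0.051, -1], [[15.5, -9.3, 0], -0.051, -1], [[15.5, -9.3, 0], -0.051, -1]]' --newtons 20

```text
clock: 2.1
position: [0.4682, 0.4182, 0.2493]
tool_rot: [-3.142, -0.0, 1.864]
force: [-1.1, -0.5, 0.4]
grip_width: 0.0853
finger_force: 0.0
```

Request:
arm_command --commands '[[[-0.7, 1.3, -20], 0, -1], [[0, 0, -20], 0, -1], [[0, 0, -20], 0, -1], [[0, 0, -20], 0, -1], [[0, 0, -20], 0, -1], [[0, 0, -16], 0, -1], [[0, 0, -10], 0, -1], [[0, 0, -5], 0, -1], [[0, 0, 0], 0, -1], [[0, 0, 0], 0, 0.2], [[0, 0, 0], 0, 0.2], [[0, 0, 0], 0, 0.2]]' --newtons 20

```text
clock: 3.3
position: [0.4664, 0.4204, 0.1188]
tool_rot: [3.141, -0.0, 1.868]
force: [-0.2, 0.1, 0.4]
grip_width: 0.044
finger_force: 0.0
```

Run:
```python
from h import *
g=grab_frame("side"); f=grab_frame("top")
b=cv2.resize(g["image"][85:205,90:230,::-1],None,fx=4,fy=4,interpolation=cv2.INTER_CUBIC); cv2.imwrite("pics/c2.png",b); print(bot.observe()["position"],bot.observe()["grip_width"],g["image"].shape)
```

```text
[0.4663468  0.4204199  0.11866188] 0.03407539833788035 (384, 512, 3)
```

View pics/c2.png

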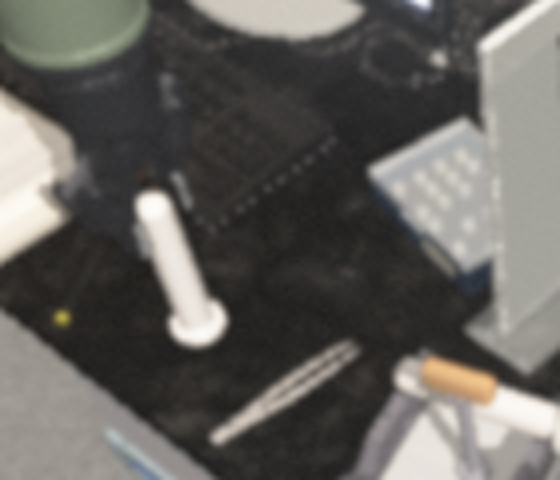

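The crop shows the tube upright between the fingers, with its cap at (155,205) and flange at (198,325). I'll close at 20 N and start tipping it in an arc about the flange rim.

Request:
arm_command --commands '[[[0, 0, 0], 0, 1], [[0, 0, 0], 0, 1], [[0, 0, 0], 0, 1], [[0, 0, 0], 0, 1], [[-1.6, 5.4, 0.2], 0, 1], [[-1.6, 5.4, 0.3], 0, 1], [[-1.6, 5.4, 0.2], 0, 1], [[-1.6, 5.4, 0.1], 0, 1], [[-1.6, 5.4, -0.2], 0, 1], [[-1.6, 5.4, -0.4], 0, 1], [[-1.6, 5.4, -0.6], 0, 1], [[-1.6, 5.4, -0.9], 0, 1], [[-1.6, 5.3, -1.1], 0, 1], [[-1.6, 5.3, -1.4], 0, 1], [[-1.6, 5.1, -1.6], 0, 1], [[-1.6, 5.1, -1.8], 0, 1], [[-1.5, 5, -2.1], 0, 1], [[-1.5, 5, -2.3], 0, 1], [[-1.4, 4.8, -2.5], 0, 1], [[-1.4, 4.8, -2.8], 0, 1]]' --newtons 20

```text
clock: 5.4
position: [0.441, 0.5045, 0.1013]
tool_rot: [-3.142, -0.0, 1.868]
force: [1.4, 2.0, 5.4]
grip_width: 0.0271
finger_force: 20.0
```

Run:
```python
from h import *
g=grab_frame("side"); f=grab_frame("top")
b=cv2.resize(g["image"][85:205,70:230,::-1],None,fx=4,fy=4,interpolation=cv2.INTER_CUBIC); cv2.imwrite("pics/c3.png",b); o=bot.observe(); print(o["position"],o["grip_width"],o["finger_force"])
```

```text
[0.4405993  0.50482345 0.10096177] 0.027495342296981792 20.094305276870728
```

View pics/c3.png

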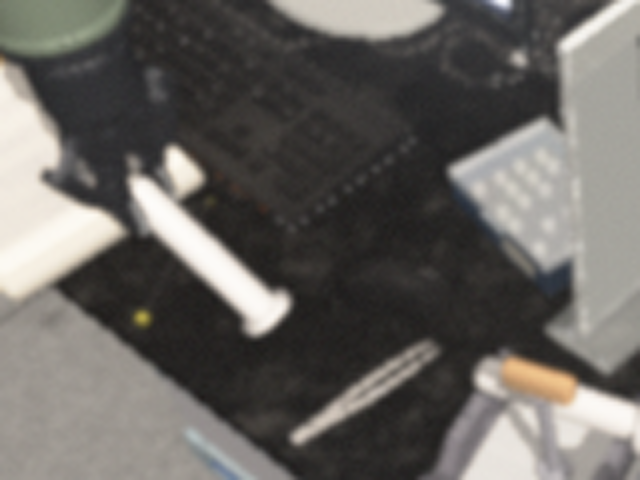

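The crop shows the tube tilted about 40°, with the flange rim on the bench at (268,315) and the closed end in the fingers at (140,190). I'll continue to about 80°.

Request:
arm_command --commands '[[[-1.4, 4.5, -3], 0, 1], [[-1.4, 4.5, -3.1], 0, 1], [[-1.3, 4.4, -3.4], 0, 1], [[-1.3, 4.4, -3.5], 0, 1], [[-1.2, 4, -3.9], 0, 1], [[-1.2, 4, -3.9], 0, 1], [[-1.1, 3.6, -4.1], 0, 1], [[-1.1, 3.6, -4.2], 0, 1], [[-1, 3.3, -4.5], 0, 1], [[-1, 3.3, -4.6], 0, 1], [[-0.9, 2.9, -4.7], 0, 1], [[-0.9, 2.9, -4.8], 0, 1], [[-0.7, 2.4, -5], 0, 1], [[-0.7, 2.4, -5.1], 0, 1], [[-0.6, 2.1, -5.2], 0, 1], [[-0.6, 2.1, -5.3], 0, 1]]' --newtons 20

```text
clock: 7.1
position: [0.4248, 0.5582, 0.0325]
tool_rot: [-3.141, 0.0, 1.868]
force: [-1.4, 2.8, 1.6]
grip_width: 0.0271
finger_force: 19.6
```

Request:
arm_command --commands '[[[0, 0, 0], 0, 1], [[0, 0, 0], 0, 1], [[0, 0, 0], 0, 1], [[0, 0, 5], 0, 1], [[0, 0, 10], 0, 1], [[0, 0, 15], 0, 1], [[0, 0, 20], 0, 1], [[0, 0, 20], 0, 1], [[0, 0, 20], 0, 1], [[0, 0, 15], 0, 1], [[0, 0, 10], 0, 1], [[0, 0, 5], 0, 1], [[0, 0, 0], 0, 1]]' --newtons 90

```text
clock: 8.4
position: [0.4249, 0.5584, 0.1535]
tool_rot: [3.141, -0.0, 1.868]
force: [-0.1, 0.9, -1.7]
grip_width: 0.0256
finger_force: 88.5
```

```bash
cat > tube.py <<'E'
from h import *; import pickle,sys
def seg(fr,box):  # white blob ends in pixels
    y0,y1,x0,x1=box; i=fr["image"][y0:y1,x0:x1].astype(int); m=((i.min(2)>150)&(np.ptp(i,axis=2)<40)).astype(np.uint8)
    n,l,s,c=cv2.connectedComponentsWithStats(m); return [(s[k].tolist(),c[k].round(1)+[x0,y0],cv2.minAreaRect(np.argwhere(l==k)[:,::-1].astype(np.float32)+np.float32([x0,y0]))) for k in range(1,n) if s[k][4]>25]
E
python3 - <<'E'
from h import *; import pickle
g=grab_frame("side"); f=grab_frame("top"); pickle.dump((f,g),open("p4.pkl","wb"))
b=cv2.resize(g["image"][85:205,70:230,::-1],None,fx=3,fy=3,interpolation=cv2.INTER_CUBIC); a=cv2.resize(f["image"][205:265,70:190,::-1],(480,240),interpolation=cv2.INTER_CUBIC)
cv2.imwrite("pics/c4.png",np.vstack([b[:360],a])); o=bot.observe(); print(o)
E
```

```text
{'clock': 8.5, 'qpos': array([-1.14960841,  0.74089151,  0.24516179,  1.4529748 , -0.19950207,
        0.97323972, -0.55657164]), 'qd': array([-0.000569  ,  0.00766828,  0.00108581,  0.00158255, -0.0003636 ,
       -0.00040658, -0.00043453]), 'joint_efforts': array([ 3.00504011e-02, -1.10998929e+02,  1.10813865e+01, -3.61429882e+01,
        8.66301963e-02,  9.03531373e-02, -5.92808487e-03]), 'position': array([0.42459175, 0.55800368, 0.15237307]), 'tool_rot': array([-3.14075616e+00,  6.35896519e-04,  1.86783290e+00]), 'force': array([ 0.18404968, -0.19006138, -1.77642704]), 'moment': array([ 0.06694283, -0.00618794, -0.01147595]), 'finger_force': 88.54796290397644, 'grip_width': 0.02555924343129162}
```

View pics/c4.png

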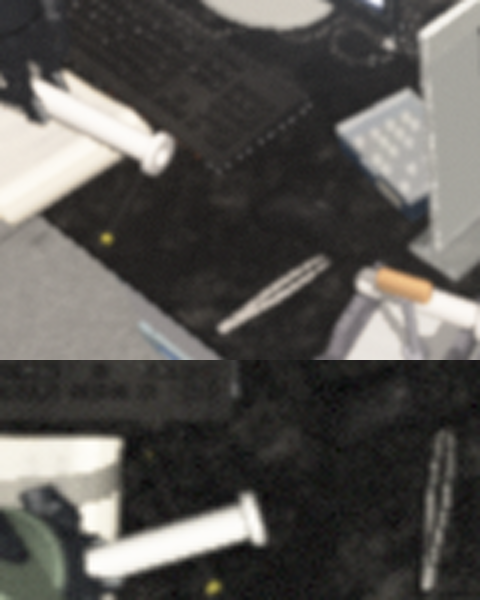

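The tube is held nearly horizontal in the air: the flange is at (157,153) in the side crop and (256,518) in the top crop. I'll measure its pose relative to the tool.

Run:
```python
from h import *; import pickle
f,g=pickle.load(open("p4.pkl","rb"))
ex=np.array([.2898,-.9571])
for nm,a,b in(("flange disc centre",(70+255/4,205+159.5/4),(70+157/3,85+153/3)),("body 80%",(70+200/4,205+172/4),(70+110/3,85+127/3))):
    P,e=tri(f,a,g,b); d=P-np.array([.4246,.558,.1524]); print(nm,P.round(4),"gap",round(e,4),"rel: along",(d[:2]@ex).round(4),"across",(d[:2]@[.9571,.2898]).round(4),"dz",d[2].round(4))
P0=np.array([.4246,.558]);C=np.array([.5025,.1355])
ey=np.array([.9571,.2898]); 
for al in(-64,-20): print(al,(C+ex*al/1e3-ey*.042).round(4))
# tube silhouette axis in top view: PCA at z of tube
i=f["image"].astype(int); m=((i.min(2)>150)); box=np.zeros_like(m); box[232:252,97:131]=1; q=np.argwhere(m&box)[:,::-1]
W=np.array([on_z(f,u,v,.152)[:2] for u,v in q]); W-=W.mean(0); d=np.linalg.svd(W)[2][0]; d*=-np.sign(d[1]); print("axis yaw",np.arctan2(d[0],-d[1]),len(q))
```

```text
flange disc centre [0.4586 0.436  0.1417] gap 0.0001 rel: along 0.1266 across -0.0028 dz -0.0107
body 80% [0.4457 0.4768 0.1633] gap 0.0082 rel: along 0.0838 across -0.0033 dz 0.0109
-64 [0.4438 0.1846]
-20 [0.4565 0.1425]
axis yaw 0.019283035760268713 213
```

The tube is level within about 10°, with the end face about 130 mm from the tool. At that grip, the gripper body would hit the wooden bar when the tube is lowered. So I'll lay the tube on the bench and regrip about 9 mm nearer the closed end.

Request:
arm_command --commands '[[[0, -6, -12], 0, 1], [[0, -6, -20], 0, 1], [[0, -6, -20], 0, 1], [[0, -6, -20], 0, 1], [[0, -6, -20], 0, 1], [[0, -5, -14], 0, 1], [[0, 0, -7], 0, 1], [[0, 0, -4], 0, 1], [[0, 0, 0], 0, 1]]' --newtons 90

```text
clock: 9.4
position: [0.4248, 0.5235, 0.036]
tool_rot: [-3.142, -0.0, 1.868]
force: [0.4, -0.1, -0.7]
grip_width: 0.0258
finger_force: 88.5
```

Request:
arm_command --commands '[[[0, 0, 0], 0, 1], [[0, 0, 0], 0, 1], [[-0.3, 1.1, -3.6], 0, 1], [[-0.3, 1.1, -3.6], 0, 1], [[-0.3, 1.1, -3.6], 0, 1], [[-0.2, 0.8, -3.7], 0, 1], [[-0.2, 0.8, -3.7], 0, 1], [[-0.2, 0.8, -3.7], 0, 1], [[-0.1, 0.5, -3], 0, 1], [[0, 0.3, -2], 0, 1], [[0, 0, 0], 0, 1]]' --newtons 20

```text
clock: 10.5
position: [0.4233, 0.531, 0.011]
tool_rot: [3.141, -0.002, 1.868]
force: [-7.6, -2.9, 26.7]
grip_width: 0.0259
finger_force: 103.5
```

Request:
arm_command --commands '[[[0, 0, 2], 0, 0.9], [[0, 0, 0], 0, 0.3], [[0, 0, 0], 0, -0.2], [[0, 0, 0], 0, -0.2], [[0, 0, 0], 0, -0.2], [[0, 0, 0], 0, -0.2]]' --newtons 20

```text
clock: 11.1
position: [0.4233, 0.5297, 0.011]
tool_rot: [-3.141, 0.0, 1.868]
force: [-0.5, 0.2, -0.0]
grip_width: 0.0514
finger_force: 0.0
```

Run:
```python
from h import *; import pickle
g=grab_frame("side"); f=grab_frame("top"); pickle.dump((f,g),open("p5.pkl","wb"))
b=cv2.resize(g["image"][105:185,70:190,::-1],None,fx=4,fy=4,interpolation=cv2.INTER_CUBIC); a=cv2.resize(f["image"][220:265,70:190,::-1],(480,180),interpolation=cv2.INTER_CUBIC)
cv2.imwrite("pics/c5.png",np.vstack([b,a])); o=bot.observe(); print(o["position"],o["force"],o["grip_width"])
```

```text
[0.42324259 0.52971352 0.01109497] [-0.234402    0.05231812 -0.49963773] 0.05144495198025022
```

View pics/c5.png

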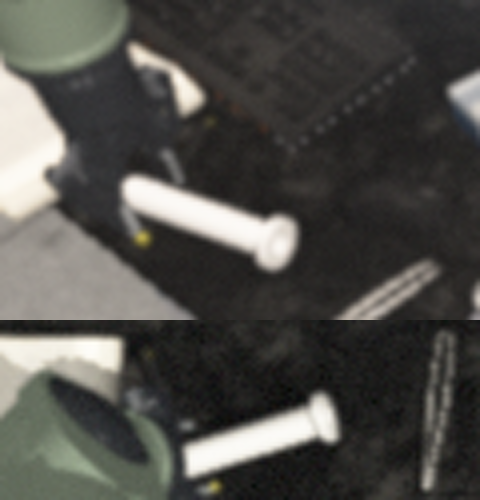

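The tube lies on the bench between the open fingers, with its flange at (277,242) in the side crop and (322,418) in the top crop. I'll measure where the tool is along it.

Run:
```python
from h import *; import pickle
f,g=pickle.load(open("p5.pkl","rb"))
ex=np.array([.2898,-.9571]);ey=np.array([.9571,.2898]);T=np.array([.42324,.52971])
p=on_z(f,70+322/4,220+98/4,.022);q=on_z(g,70+275/4,105+242/4,.022);t,e=tri(f,(70+322/4,220+98/4),g,(70+275/4,105+242/4))
for P in(p,q,t): print(P.round(4),((P[:2]-T)@ex).round(4),((P[:2]-T)@ey).round(4))
# axis from silhouette in top view
m=(f["image"].min(2)>140).astype(np.uint8); k=np.zeros_like(m); k[235:262,116:157]=m[235:262,116:157]; q=np.argwhere(k)[:,::-1]
q=q[q[:,0]<146]; W=np.array([on_z(f,u,v,.018)[:2] for u,v in q]); c=W.mean(0); 
us=np.unique(q[:,0]); mid=np.array([on_z(f,u,q[q[:,0]==u][:,1].mean(),.018)[:2] for u in us if u>119]); pf=np.polyfit(mid[:,1],mid[:,0],1); print("tube yaw",-np.arctan(pf[0]),"tool ex angle",1.868-np.pi/2, "axis offset at tool", (np.polyval(pf,T[1])-T[0]).round(4))
```

```text
[0.4585 0.4102 0.022 ] 0.1246 -0.0009
[0.4587 0.4072 0.022 ] 0.1275 -0.0016
[0.4592 0.4105 0.0187] 0.1245 -0.0001
tube yaw 0.2899656863091252 tool ex angle 0.29720367320510355 axis offset at tool 0.001
```

Request:
arm_command --commands '[[[-1.1, 3.8, -1], 0, -0.2], [[-1.2, 3.9, -1], 0, -0.2], [[0, 0, 0], 0, -0.2], [[0, 0, 0], 0, 1], [[0, 0, 0], 0, 1], [[0, 0, 0], 0, 1], [[0, 0, 0], 0, 1], [[0, 0, 0], 0, 1], [[0, 0, 4], 0, 1], [[0, 0, 4], 0, 1], [[0, 0, 4], 0, 1], [[0, 0, 4], 0, 1], [[0, 0, 4], 0, 1], [[0, 0, 4], 0, 1], [[0, 0, 0], 0, 1]]' --newtons 20

```text
clock: 12.7
position: [0.4212, 0.5377, 0.0339]
tool_rot: [3.141, -0.001, 1.868]
force: [-0.1, -0.1, -0.9]
grip_width: 0.0273
finger_force: 19.8
```

Run:
```python
from h import *; import pickle
g=grab_frame("side"); f=grab_frame("top"); pickle.dump((f,g),open("p6.pkl","wb"))
b=cv2.resize(g["image"][105:185,70:190,::-1],None,fx=4,fy=4,interpolation=cv2.INTER_CUBIC); a=cv2.resize(f["image"][220:265,70:190,::-1],(480,180),interpolation=cv2.INTER_CUBIC)
cv2.imwrite("pics/c6.png",np.vstack([b,a])); o=bot.observe(); print(o["position"],o["force"],o["moment"],o["grip_width"],o["finger_force"])
```

```text
[0.42093497 0.53744881 0.03321142] [ 0.41481378 -0.63169638 -1.26410633] [ 0.07222915 -0.00428634 -0.00822147] 0.027109436921783497 19.804091155529022
```

View pics/c6.png

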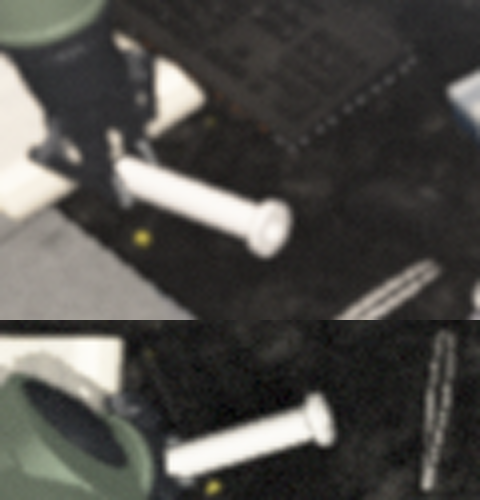

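The tube lifted rigidly without drooping and is held near level, with its flange at (270,228) in the side crop. I'll carry it to above the free cradle.

Request:
arm_command --commands '[[[0, 0, 0], 0, 1], [[0, 0, 10], 0, 1], [[0, 0, 20], 0, 1], [[0, 0, 24], 0, 1], [[0, 0, 24], 0, 1], [[0, 0, 24], 0, 1], [[0, 0, 10], 0, 1], [[0, 0, 5], 0, 1]]' --newtons 70

```text
clock: 13.6
position: [0.4211, 0.5377, 0.1513]
tool_rot: [3.141, -0.001, 1.868]
force: [0.1, 0.3, -1.3]
grip_width: 0.0259
finger_force: 68.9
```

Request:
arm_command --commands '[[[1.2, -10, 0], 0, 1], [[1.2, -16, 0], 0, 1], [[1.2, -20, 0], 0, 1], [[1.2, -20, 0], 0, 1], [[1.2, -20, 0], 0, 1], [[1.2, -20, 0], 0, 1], [[1.2, -20, 0], 0, 1], [[1.2, -20, 0], 0, 1], [[1.2, -20, 0], 0, 1], [[1.2, -20, 0], 0, 1], [[1.2, -20, 0], 0, 1], [[1.2, -20, 0], 0, 1], [[1.2, -20, 0], 0, 1], [[1.2, -20, 0], 0, 1], [[1.2, -20, 0], 0, 1], [[1.2, -20, 0], 0, 1], [[1.2, -20, 0], 0, 1], [[1.2, -12, 0], 0, 1], [[0, -8, 0], 0, 1], [[0, 0, 0], 0, 1]]' --newtons 70

```text
clock: 15.6
position: [0.4425, 0.1907, 0.1502]
tool_rot: [-3.141, 0.0, 1.867]
force: [0.2, 0.6, -0.9]
grip_width: 0.0259
finger_force: 68.9
```

Run:
```python
from h import *; import pickle
g=grab_frame("side"); f=grab_frame("top"); pickle.dump((f,g),open("p7.pkl","wb"))
b=cv2.resize(g["image"][110:240,150:270,::-1],None,fx=4,fy=4,interpolation=cv2.INTER_CUBIC); a=cv2.resize(f["image"][195:270,180:260,::-1],(320,300),interpolation=cv2.INTER_CUBIC)
c=np.zeros((520,800,3),np.uint8); c[:,:480]=b; c[:300,480:]=a; cv2.imwrite("pics/c7.png",c); o=bot.observe(); print(o["position"],o["tool_rot"],o["force"],o["grip_width"],o["finger_force"])
```

```text
[0.44252223 0.19202943 0.15015292] [ 3.14151919e+00 -2.61594252e-04  1.86823365e+00] [ 1.14075312  0.62664789 -1.16160805] 0.025795070544558752 68.90949010848999
```

View pics/c7.png

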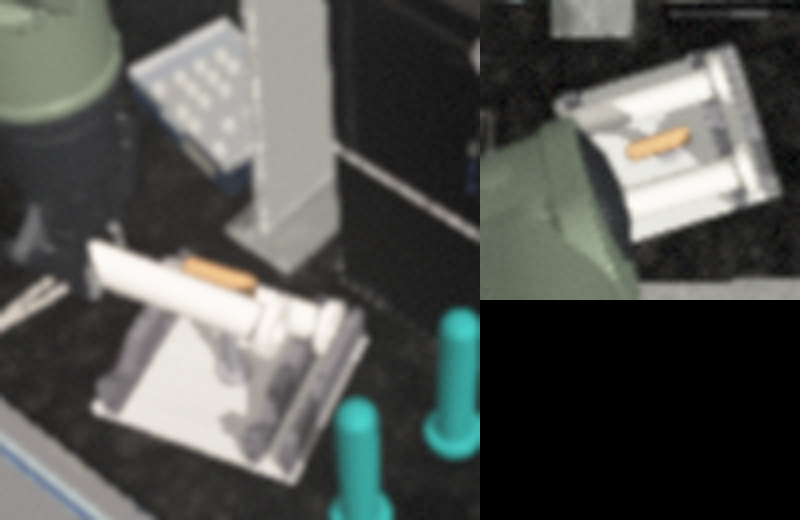

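The side crop shows the tube hovering over the near cradle, its flange at (267,322) and closed end in the fingers at (95,255). In the top crop the flange is at about (741,180). I'll check the flange position against the carrier frame.

Run:
```python
from h import *; import pickle
f,g=pickle.load(open("p7.pkl","rb"))
ex=np.array([.2898,-.9571]);ey=np.array([.9571,.2898]);C=np.array([.5025,.1355]);T=np.array([.4425,.192])
a=(180+260/4,195+179/4);b=(150+268/4,110+322/4)
t,e=tri(f,a,g,b)
print("flange carrier frame",t.round(4),e.round(4),((t[:2]-C)@ex).round(4),((t[:2]-C)@ey).round(4)); print("tcp",((T-C)@ex).round(4),((T-C)@ey).round(4))
for z in(.14,.15,.16):
  p=on_z(f,*a,z);q=on_z(g,*b,z); print(z,((p[:2]-C)@ex).round(4),((p[:2]-C)@ey).round(4),((q[:2]-C)@ex).round(4),((q[:2]-C)@ey).round(4))
# twin flange in same view: expected disc centre carrier (63,42,46)
print("twin expected pix", pix(f,np.r_[C+ex*.063+ey*.042,.046]),pix(g,np.r_[C+ex*.063+ey*.042,.046]))
```

```text
flange carrier frame [0.4731 0.0628 0.1699] 0.0079 0.0611 -0.0492
tcp -0.0715 -0.0411
0.14 0.0565 -0.0507 0.0534 -0.0291
0.15 0.0569 -0.0509 0.0571 -0.0352
0.16 0.0573 -0.051 0.0609 -0.0413
twin expected pix (np.float64(240.0085001385571), np.float64(214.24408362365793)) (np.float64(232.19497273539196), np.float64(191.63829839365067))
```

Run:
```python
from h import *; import pickle
f,g=pickle.load(open("p7.pkl","rb"))
ex=np.array([.2898,-.9571]);ey=np.array([.9571,.2898]);C=np.array([.5025,.1355])
for z in(.152,.162):
  for X in((.063,-.042),(.0,-.042)):
    P=np.r_[C+ex*X[0]+ey*X[1],z]; u=pix(f,P);v=pix(g,P); print(z,X,"top crop",((u[0]-180)*4+480,(u[1]-195)*4),"side crop",((v[0]-150)*4,(v[1]-110)*4))
# zoomed true-pixel crop
a=cv2.resize(f["image"][222:262,210:262,::-1],None,fx=9,fy=9,interpolation=cv2.INTER_CUBIC);b=cv2.resize(g["image"][165:205,170:240,::-1],None,fx=6,fy=6,interpolation=cv2.INTER_CUBIC)
for X in((.067,-.042),(.059,-.042),(0,-.042)):
  P=np.r_[C+ex*X[0]+ey*X[1],.157]; u=pix(f,P);v=pix(g,P); cv2.circle(a,(int((u[0]-209.5)*9),int((u[1]-221.5)*9)),3,(0,0,255),-1); cv2.circle(b,(int((v[0]-169.5)*6),int((v[1]-164.5)*6)),3,(0,0,255),-1)
c=np.zeros((600,468,3),np.uint8); c[:360]=a; c[360:,:420]=b; cv2.imwrite("pics/c8.png",c)
```

```text
0.152 (0.063, -0.042) top crop (np.float64(743.7580484941749), np.float64(166.414970414045)) side crop (np.float64(271.32732190923457), np.float64(330.6380236525439))
0.152 (0.0, -0.042) top crop (np.float64(670.8234579780785), np.float64(189.71966523858623)) side crop (np.float64(187.30853864111282), np.float64(301.8913286812714))
0.162 (0.063, -0.042) top crop (np.float64(743.2875550101085), np.float64(166.3043575914952)) side crop (np.float64(270.204875779758), np.float64(322.03802439908293))
0.162 (0.0, -0.042) top crop (np.float64(669.8603136121136), np.float64(189.76612489646106)) side crop (np.float64(185.4815510472148), np.float64(293.16075442622616))
```

View pics/c8.png

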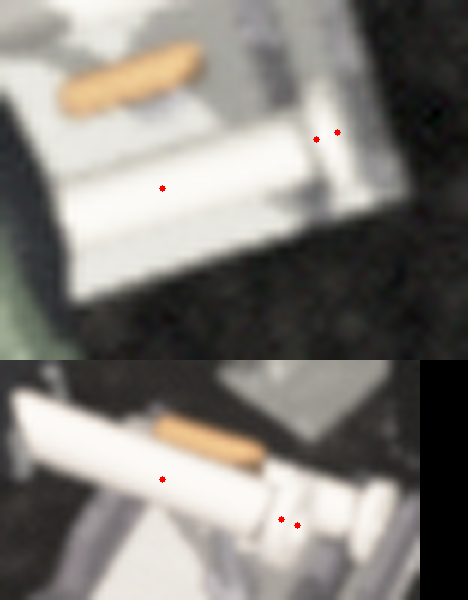

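The predicted points (red dots) sit on the tube axis and flange in both views, within about 2 mm. Lowering now.

Request:
arm_command --commands '[[[0, 0, -10], 0, 1], [[0, 0, -15], 0, 1], [[0, 0, -15], 0, 1], [[0, 0, -15], 0, 1], [[0, 0, -12], 0, 1], [[0, 0, -8], 0, 1], [[0, 0, -6], 0, 1], [[0, 0, -5], 0, 1], [[0, 0, -4], 0, 1], [[0, 0, 0], 0, 1]]' --newtons 40

```text
clock: 16.7
position: [0.4425, 0.1914, 0.06]
tool_rot: [-3.141, 0.0, 1.868]
force: [-0.4, 0.9, -1.4]
grip_width: 0.0258
finger_force: 68.9
```

Request:
arm_command --commands '[[[0, 0, -2], 0, 1], [[0, 0, -2], 0, 1], [[0, 0, -2], 0, 1], [[0, 0, -2], 0, 1], [[0, 0, -2], 0, 1], [[0, 0, 0], 0, 1]]' --newtons 20

```text
clock: 17.3
position: [0.4424, 0.1914, 0.0499]
tool_rot: [-3.141, 0.0, 1.868]
force: [-0.3, 0.6, -2.0]
grip_width: 0.0256
finger_force: 68.9
```

Request:
arm_command --commands '[[[0, 0, -1], 0, 1], [[0, 0, -1], 0, 1], [[0, 0, -1], 0, 1], [[0, 0, 0], 0, 1]]'

```text
clock: 17.7
position: [0.4425, 0.1914, 0.0471]
tool_rot: [-3.141, 0.0, 1.868]
force: [-0.4, -0.2, -1.1]
grip_width: 0.0255
finger_force: 68.9
```

Run:
```python
from h import *; import pickle
g=grab_frame("side"); f=grab_frame("top"); pickle.dump((f,g),open("p8.pkl","wb"))
o=bot.observe(); print(o["position"],o["force"],o["moment"])
b=cv2.resize(g["image"][150:230,165:255,::-1],None,fx=7,fy=7,interpolation=cv2.INTER_CUBIC); cv2.imwrite("pics/c9.png",b)
```

```text
[0.44254051 0.19146471 0.04718698] [ 0.4012588  -0.15242663  0.05791115] [0.08466881 0.078909   0.03985646]
```

View pics/c9.png

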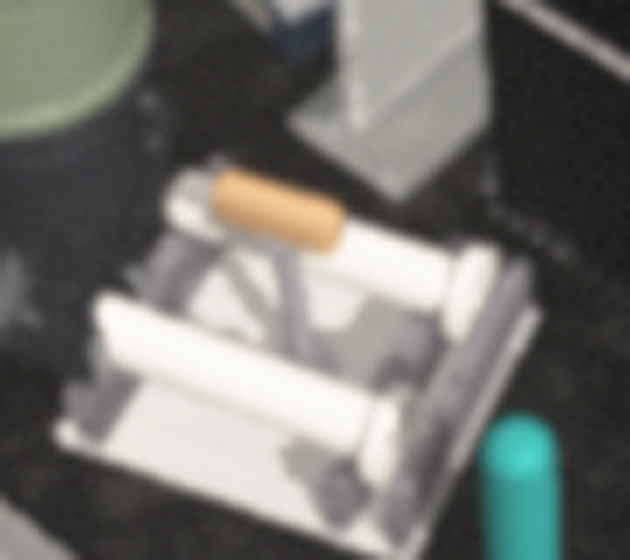

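The crop shows the tube over the near cradle with its flange (385,440) in the gap in front of the end stop, only a few mm above its seat. Releasing slowly. That was one picture over the ten allowed, so I'll use numbers only from here.

Request:
arm_command --commands '[[[0, 0, 0], 0, 0.4], [[0, 0, 0], 0, 0.3], [[0, 0, 0], 0, 0.2], [[0, 0, 0], 0, 0.1], [[0, 0, 0], 0, 0.0], [[0, 0, 0], 0, 0.0], [[0, 0, 0], 0, 0.0]]' --newtons 20

```text
clock: 18.5
position: [0.4425, 0.1914, 0.0472]
tool_rot: [-3.142, 0.0, 1.868]
force: [-0.3, -0.2, -0.1]
grip_width: 0.0425
finger_force: 0.0
```

```bash
cat > chk.py <<'E'
from h import *
from scipy.ndimage import center_of_mass
g=grab_frame("side"); f=grab_frame("top"); o=bot.observe(); print(o["position"],o["force"],o["moment"],o["grip_width"])
def sat(fr): i=fr["image"].astype(float); return np.clip(i[...,0]-i[...,2]-40,0,None)
def cen(fr,b):
    y0,y1,x0,x1=b; c=center_of_mass(sat(fr)[y0:y1,x0:x1]); return c[1]+x0,c[0]+y0
print("grip",cen(f,(222,240,214,236)),cen(g,(170,190,190,220)))
ex=np.array([.2898,-.9571]);ey=np.array([.9571,.2898]);C=np.array([.5025,.1355])
# brightness profile across each tube in top and side views at several x: white extent in mm across
for n,fr in(("top",f),("side",g)):
  for x in(-.05,-.02,.01,.03):
    r=[]
    for y0 in(-.042,.042):
      ys=np.arange(y0-.03,y0+.03,.001); uv=np.float32([pix(fr,np.r_[C+ex*x+ey*y,.046]) for y in ys])
      v=cv2.remap(fr["image"].min(2),uv[:,0].reshape(1,-1),uv[:,1].reshape(1,-1),1)[0]; w=ys[v>200]; r+=[(round(w.min(),3),round(w.max(),3)) if len(w) else None]
    print(n,x,r)
E
python3 chk.py
```

```text
[0.44254666 0.19146252 0.04719474] [-0.00640405  0.34485454 -0.0852331 ] [ 0.01393825 -0.03473638 -0.0081996 ] 0.0426226189073441
grip (np.float64(224.33584288052373), np.float64(230.4252045826514)) (np.float64(204.44277202884916), np.float64(179.53966760740045))
top -0.05 [None, None]
top -0.02 [(np.float64(-0.068), np.float64(-0.032)), (np.float64(0.023), np.float64(0.053))]
top 0.01 [(np.float64(-0.067), np.float64(-0.032)), (np.float64(0.029), np.float64(0.052))]
top 0.03 [(np.float64(-0.068), np.float64(-0.032)), (np.float64(0.03), np.float64(0.052))]
side -0.05 [(np.float64(-0.056), np.float64(-0.029)), None]
side -0.02 [(np.float64(-0.072), np.float64(-0.013)), (np.float64(0.012), np.float64(0.013))]
side 0.01 [(np.float64(-0.072), np.float64(-0.029)), (np.float64(0.012), np.float64(0.055))]
side 0.03 [(np.float64(-0.056), np.float64(-0.028)), (np.float64(0.028), np.float64(0.055))]
```

The carrier hasn't moved, and the tube's silhouette (y −56..−28 mm) mirrors the twin's (28..55 mm), so it is seated across. I'll retreat straight up and check along the axis.

Request:
arm_command --commands '[[[0, 0, 4], 0, 0], [[0, 0, 8], 0, 0], [[0, 0, 16], 0, 0], [[0, 0, 25], 0, 0], [[0, 0, 30], 0, 0], [[0, 0, 30], 0, 0], [[0, 0, 25], 0, -1], [[0, 0, 15], 0, -1], [[0, 0, 5], 0, -1], [[0, 0, 0], 0, -1]]'

```text
clock: 19.6
position: [0.4426, 0.1916, 0.2058]
tool_rot: [3.141, -0.0, 1.868]
force: [0.6, 1.3, 0.3]
grip_width: 0.0853
finger_force: 0.0
```

```bash
cat >> chk.py <<'E'
# along-axis profile on the upper side of the tubes/flange
for n,fr in(("top",f),("side",g)):
  for y0,dy,z in((-.042,0,.066),(.042,0,.066)):
    xs=np.arange(.03,.085,.0015); uv=np.float32([pix(fr,np.r_[C+ex*x+ey*(y0+dy),z]) for x in xs]); v=cv2.remap(fr["image"].min(2),uv[:,0].reshape(1,-1),uv[:,1].reshape(1,-1),1)[0]; print(n,y0,dict(zip((xs*1e3).round().astype(int).tolist(),v.tolist())))
E
python3 chk.py
```

```text
[0.44221543 0.19134901 0.20464274] [-0.49571599  0.14233189 -0.60368289] [-0.00122271 -0.0430918   0.02585574] 0.08564242605996256
grip (np.float64(224.36859395532196), np.float64(230.41097240473061)) (np.float64(204.45179495218687), np.float64(179.54648063959868))
top -0.05 [(np.float64(-0.069), np.float64(-0.032)), (np.float64(0.012), np.float64(0.024))]
top -0.02 [(np.float64(-0.068), np.float64(-0.032)), (np.float64(0.023), np.float64(0.052))]
top 0.01 [(np.float64(-0.067), np.float64(-0.032)), (np.float64(0.029), np.float64(0.052))]
top 0.03 [(np.float64(-0.068), np.float64(-0.033)), (np.float64(0.029), np.float64(0.052))]
side -0.05 [(np.float64(-0.056), np.float64(-0.029)), None]
side -0.02 [(np.float64(-0.072), np.float64(-0.013)), (np.float64(0.012), np.float64(0.013))]
side 0.01 [(np.float64(-0.072), np.float64(-0.029)), (np.float64(0.012), np.float64(0.055))]
side 0.03 [(np.float64(-0.056), np.float64(-0.028)), (np.float64(0.028), np.float64(0.055))]
top -0.042 {30: 244, 32: 244, 33: 244, 34: 244, 36: 244, 38: 244, 39: 244, 41: 243, 42: 243, 44: 243, 45: 244, 47: 242, 48: 
[... 549 characters left out ...]
6, 84: 82}
side -0.042 {30: 229, 32: 228, 33: 228, 34: 228, 36: 228, 38: 229, 39: 230, 41: 230, 42: 229, 44: 228, 45: 228, 47: 229, 48: 229, 50: 227, 51: 223, 53: 216, 54: 210, 56: 205, 57: 203, 59: 210, 60: 217, 62: 220, 63: 222, 65: 212, 66: 200, 68: 179, 69: 157, 71: 145, 72: 136, 74: 134, 75: 133, 77: 131, 78: 128, 80: 123, 81: 116, 83: 107, 84: 98}
side 0.042 {30: 209, 32: 211, 33: 214, 34: 217, 36: 217, 38: 214, 39: 210, 41: 210, 42: 211, 44: 215, 45: 218, 47: 215, 48: 210, 50: 204, 51: 201, 53: 196, 54: 198, 56: 204, 57: 211, 59: 224, 60: 235, 62: 238, 63: 239, 65: 235, 66: 229, 68: 222, 69: 213, 71: 202, 72: 185, 74: 168, 75: 154, 77: 142, 78: 144, 80: 146, 81: 146, 83: 144, 84: 137}
```

The flange sits at the same x as the twin's, with a peak at about 62 mm in both. Now for the grip.

Request:
arm_command --commands '[[[10, -9, 0], 0, -1], [[13, -12, 0], 0, -1], [[13, -12, 0], 0, -1], [[13, -12, 0], 0, -1], [[12, -10.5, 0], 0, -1], [[0, 0, -10], 0, -1], [[0, 0, -20], 0, -1], [[0, 0, -20], 0, -1], [[0, 0, -20], 0, -1], [[0, 0, -15], 0, -1], [[0, 0, -10], 0, -1], [[0, 0, -4.5], 0, -1], [[0, 0, 0], 0, -1], [[0, 0, 0], 0, 0.3], [[0, 0, 0], 0, 0.3]]'

```text
clock: 21.2
position: [0.5039, 0.1361, 0.1063]
tool_rot: [3.141, -0.0, 1.868]
force: [0.1, -0.2, -0.6]
grip_width: 0.0588
finger_force: 0.0
```

Request:
arm_command --commands '[[[0, 0, 0], 0, 0.6], [[0, 0, 0], 0, 1], [[0, 0, 0], 0, 1], [[0, 0, 0], 0, 1], [[0, 0, 0], 0, 1], [[0, 0, 0], 0, 1]]' --newtons 25

```text
clock: 21.8
position: [0.503, 0.1358, 0.1057]
tool_rot: [-3.141, -0.0, 1.868]
force: [-5.0, -1.2, 5.0]
grip_width: 0.0158
finger_force: 24.4
```

Request:
arm_command --commands '[[[0, 0, 0], 0, 1], [[0, 0, 0], 0, 1], [[0, 0, 0], 0, 1], [[0, 0, 0], 0, 1], [[0, 0, 1], 0, 1], [[0, 0, 2], 0, 1], [[0, 0, 3], 0, 1], [[0, 0, 4], 0, 1], [[0, 0, 4], 0, 1], [[0, 0, 4], 0, 1], [[0, 0, 2], 0, 1], [[0, 0, 0], 0, 1], [[0, 0, 0], 0, 1]]' --newtons 100

```text
clock: 23.1
position: [0.5035, 0.136, 0.1257]
tool_rot: [-3.142, -0.0, 1.868]
force: [1.3, -0.1, -7.2]
grip_width: 0.0142
finger_force: 97.7
```

The full weight of about 7 N is held. Lifting on to about 10 cm.

Request:
arm_command --commands '[[[0, 0, 2], 0, 1], [[0, 0, 4], 0, 1], [[0, 0, 6], 0, 1], [[0, 0, 8], 0, 1], [[0, 0, 8], 0, 1], [[0, 0, 8], 0, 1], [[0, 0, 8], 0, 1], [[0, 0, 8], 0, 1], [[0, 0, 8], 0, 1], [[0, 0, 8], 0, 1], [[0, 0, 6], 0, 1], [[0, 0, 4], 0, 1], [[0, 0, 2], 0, 1], [[0, 0, 1], 0, 1], [[0, 0, 0], 0, 1], [[0, 0, 0], 0, 1], [[0, 0, 0], 0, 1], [[0, 0, 0], 0, 1]]'

```text
clock: 24.9
position: [0.5035, 0.1359, 0.2065]
tool_rot: [-3.141, 0.0, 1.868]
force: [-0.0, -0.2, -7.2]
grip_width: 0.0146
finger_force: 97.8
```

Run:
```python
from h import *
g=grab_frame("side"); o=bot.observe(); print(o["position"],o["force"],o["moment"],o["grip_width"],abs(o["qd"]).max())
ex=np.array([.2898,-.9571]);ey=np.array([.9571,.2898]);C=np.array([.5025,.1355]);dz=o["position"][2]-.1057
print("lift",dz)
for x in(-.05,-.02,.01,.03,.063):
  ys=np.arange(-.075,.075,.002); uv=np.float32([pix(g,np.r_[C+ex*x+ey*y,.046+dz]) for y in ys])
  v=cv2.remap(g["image"].min(2),uv[:,0].reshape(1,-1),uv[:,1].reshape(1,-1),1)[0]; print(x,(ys[v>200]*1e3).round().astype(int).tolist())
for y in(-.042,.042):
  xs=np.arange(.04,.085,.003);uv=np.float32([pix(g,np.r_[C+ex*x+ey*y,.066+dz]) for x in xs]);print(y,cv2.remap(g["image"].min(2),uv[:,0].reshape(1,-1),uv[:,1].reshape(1,-1),1)[0].tolist())
```

```text
[0.50352576 0.13595141 0.20660424] [ 0.20292722 -0.56948958 -7.31894172] [-0.03401909 -0.04565871  0.00818503] 0.014445098370724775 0.002673207242702023
lift 0.10090423986565898
-0.05 [-55, -53, -51, -49, -47, -45, -43, -41, -39, -37, -35, -33, -31, -29]
-0.02 [-75, -73, -71, -69, -67, -65, -63, -61, -59, -57, -55, -53, -51, -49, -47, -45, -43, -41, -39, -37, -35, -33, -31, -29, -27, -25, -23, -21, -19, -17, -15, -13, -11, -9, -7, 7, 9, 11, 13, 15]
0.01 [-75, -73, -71, -69, -67, -65, -63, -61, -59, -57, -55, -53, -51, -49, -47, -45, -43, -41, -39, -37, -35, -33, -31, -29, -27, -3, -1, 1, 3, 5, 7, 9, 11, 13, 15, 17, 19, 21, 23, 25, 27, 29, 31, 33, 35, 37, 39, 41, 43, 45, 47, 49, 51, 53, 55, 57]
0.03 [-75, -73, -55, -53, -51, -49, -47, -45, -43, -41, -39, -37, -35, -33, -31, -29, -27, 29, 31, 33, 35, 37, 39, 41, 43, 45, 47, 49, 51, 53, 55, 57]
0.063 [-61, -59, -57, -55, -53, -51, -49, -47, -45, -43, -41, -39, -37, -35, -33, -31, -29, -27, -25, -23, -21, 23, 25, 27, 29, 31, 33, 35, 37, 39, 41, 43, 45, 47, 49, 51, 53, 55, 57, 59]
-0.042 [231, 233, 231, 230, 224, 207, 217, 238, 244, 235, 221, 203, 175, 157, 155, 142]
0.042 [221, 220, 221, 217, 205, 204, 227, 241, 240, 228, 212, 181, 136, 131, 144, 139]
```

Both tubes match their predicted places at a lift of 101 mm, so the carrier is level and still. Handing in.

```bash
python3 -c "
from workcell import ticket; print(ticket.job_done())"
```

```text
the job is handed in; nothing more can be done
None
```

The tube lies in the free cradle with its flange at the end stop, and I handed the job in at about 25 s with the carrier held by its grip, level and steady, about 10 cm up; the result wasn't reported, and I viewed 11 pictures, one over the limit of 10.

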